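# Third hand at the framing jig

### The job

Be my third hand: stand the loose wooden frame rail on the jig board, on its long narrow edge as it stands now, centred along the sprung fence, and push it squarely against both cork pads until the pointer pin stands between the two ribs of the gauge (a steady push of about 9 N). Keep that push steady for a few seconds and finish your program while still pressing, so that I can drive the screws; do not let go or back off. Never ram the fence to the end of its travel, and leave the screwdriver, jar, slate and bucket where they are.

Things in the scene. Friction and masses are not known exactly. Their poses are not given: they have to be found in the camera images.
- rail: loose straight rail of pale wood for a picture frame, 200 mm long (its y), 18 mm thick (its x), 45 mm high (its z), about 0.11 kg, standing on its long 18 mm edge on the table. Origin: centre of its underside. Both faces and both ends are alike, so either face may go to the fence.
- jig: framing jig fixed to the table: plywood board 12 mm thick, x -100 to 150 mm, y -150 to 150 mm, z up, +x the pushing direction. Origin: at table height, under the middle of the plane of the unpressed pad faces (x = 0, facing -x): a parallel rail first touches with its centre at x = -9 mm. The board in front (x < 0) is free. At x 120 to 140 mm is a fixed block, top 44 mm above the table.
- head: aluminium U-shaped fence (seen from above) with its pads, 180 mm wide, top 42 mm above the table: cross bar with two arms towards -x, a cork pad on each; open between the arms, 120 mm wide, 50 mm deep, room for a finger. Origin: table height under its upright swivel pin, 58 mm behind the pad faces; swivels 0.08 rad either way (1.5 N m/rad) so both pads bear; axes as the jig's.
- pad_left: left cork pad of the fence, 30 mm wide, 28 mm high, from 14 to 42 mm above the table. Origin: at board-top height in the middle of its front face, 75 mm to the jig's +y side of the middle.
- pad_right: right cork pad, the same, 75 mm to the jig's -y side of the middle.
- fence (a joint): how far the fence has been pushed back along the jig's +x, in m: 0 at rest, 0.030 at the end of its travel. It resists with 2 N plus 0.5 N per mm. The pin is wholly between the ribs from 0.0085 to 0.0195 (6.3 to 11.8 N); the middle is 0.014 (9 N).
- pointer (a point): top of the thin upright pin (5 mm thick) that moves with the fence: at the jig's x = 82 mm plus the fence's travel, y = 121 mm, 42 mm above the table. Under it a fixed metal gauge strip has two dark raised ribs whose facing sides are at the jig's x = 88 and 104 mm; the pin passes above the ribs.
- screwdriver: bystander: screwdriver lying beyond the jig. Leave alone.
- jar: bystander: closed glass jar with a white lid, 60 mm wide, 80 mm high. Leave alone.
- slate: bystander: dark slate 200 x 140 x 12 mm half coated with dried slip, lying at the robot's left. Leave alone.
- bucket: bystander: open white bucket, 170 mm wide, 150 mm high, at the robot's right. Leave alone.
There are look-alikes about, which are no part of the job. Of the things shaped like the rail, the wood one is meant.

How it is judged:
By the outcome, as a careful person would: the job done as asked, in the order asked, and still so for the second after the job is handed in, while the arm keeps its last pose, push and grip.
It also fails if it takes over 45 s, if anything falls off the work surface, if the arm or the gripper's body presses on something with over 40 N, if the wrist force passes 120 N, or if a joint passes its speed limit or range.

### The arm

A 6-joint arm with a two-finger parallel gripper is mounted at the origin on the work surface. World frame = base frame: x ahead of the robot, y to its left, z up, the work surface at z = 0. Lengths are in m, angles in rad, forces in N, time in s.
With the tool pointing down it reaches from about 0.3 to 0.875 m from the base axis. Payload 6.4 kg.
Tool frame: the origin (TCP) lies midway between the tips of the shut fingers; the grasp point (between the pads) lies 19 mm behind it (grasp_offset is the distance from the TCP to the grasp point, in m); z points along the fingers, y is the line along which they close (so a half turn about z gives the same grasp; the last joint's range is limited). The gripper opens to 85 mm and grips with 20 to 120 N. Pads are 22 mm wide; open, the fingers measure 114 mm over their backs; the gripper's body (76 mm by 85 mm) begins 54 mm behind the grasp point. The pads swing forward as they close: fully open they stand 13 mm farther back than shut.
Start: joints at [-1.393, 0.181, 1.607, -0, 1.354, -0.206], TCP at [0.215, -0.533, 0.231] pointing down, gripper open.
Joint ranges: [-2.99, 2.99], [-0.89, 2.07], [0.3, 2.58], [-1.14, 4.28], [0, 2.63], [-3.12, 3.12]. Speed limits (rad/s): [2.57, 2.57, 3.01, 3.14, 3.14, 3.14].

### API

Orientations are given as a unit quaternion [w, x, y, z].
In Python, from bench import * gives the robot as it stands. The module is installed in compiled form; this text tells all that it offers.
- The arm moves only by the tool servo_tool, never from a script. Its argument "commands" is text: rows parted by semicolons, each of 7 numbers parted by spaces: the turn, a rotation vector about the tool's x, y, z in rad, then the shift along the tool's x, y, z in mm, then the opening, from 0 (shut) to 1 (fully open). In form: wx wy wz dx dy dz claw; .... A call has 1 to 5 rows; each row shifts and turns the commanded pose from where the row before left it, along the tool's axes as they then stand; what a row does not reach is not made up. A row lasts 1/8 s, in which the tool goes at most 62.5 mm and 10.7 degrees, less where a joint would pass 70% of its speed; a pose out of reach is approached as far as the arm can. A call with a gripper value outside its range is refused whole. The fingers move at their own pace and stop on an object; the grip force is fixed at half the most. Time passes only in rows, so rows that do not move let the fingers close. It gives the time, the measured TCP pose, the force, the opening and the grip force at its end, in the units of the state.
- get_obs(): the state, without advancing time (a new reading comes with each control period).
- camera(name): name is "scene" or "top" or "wrist"; returns the picture (420x560x3 uint8, blue, green, red); there is no depth.
- calibration(name): a dict with "fx", "fy", "cx", "cy" (pixels), "R" (3x3) and "t" (3): a world point X has camera coordinates R X + t. Camera axes: x right, y down, z forward; pixel columns grow to the right and rows downward; lengths in m; the calibration is good to about 2 mm. A picture is of the moment at which its call begins: read the wrist's pose just before it. calibration takes no time and is no camera call; for the wrist camera it gives the pose at the moment of the call.
- hand_in(): hands the job in; it is judged then, once.
The state is a dict: "time_s": time; "q": joint angles; "dq": joint speeds; "joint_efforts": joint torques, N m; "eef_pos": TCP position; "eef_rot": TCP orientation; "wrist_force": force on the tool from outside, world axes, zero at the start; "torque": the same for the moment, N m; "opening": opening from 0.0 (shut) to 1.0 (fully open); "grasp_force": force on a finger pad.
Only numpy, scipy, OpenCV 4.12 (cv2) and the standard library are available. Lean on these libraries where they do the work, as an engineer would, in place of code of your own. Each camera call takes 0.05 s, during which the arm holds its last target. There are 200 camera calls.

## Working session

There is one attempt and no reset: what is moved stays moved. The work goes in short steps, Python scripts to look and compute and a tool call to move; the robot and the scene stay as the last step left them, time stands still between calls to the robot, and variables do not carry over. Pictures are saved under pics/ and viewed, at most 10 in all, crops included, and the job is handed in when it is done.

Besides the shell and the picture viewer there is one more tool, called after "Emit:" by a JSON object that holds its "fn" and its "kwargs". servo_tool: Moves the arm, as the interface text tells. Its arguments: {"type":"object","properties":{"commands":{"type":"string"}},"required":["commands"]}

```bash
mkdir -p pics; python3 - <<'E'
from bench import *
import cv2
o=get_obs();print(o)
for n in("scene","top"):
    cv2.imwrite(f"pics/{n}0.png",camera(n)); c=calibration(n);print(n,c)
E
```

```text
{'time_s': 0.0, 'q': array([-1.39323390e+00,  1.81589876e-01,  1.60800679e+00,  7.09446992e-06,
        1.35378401e+00, -2.06293942e-01]), 'dq': array([ 0.00047854, -0.00236926,  0.00032006,  0.00057582, -0.00020495,
       -0.00125739]), 'joint_efforts': array([ 1.72051959e-04, -4.44866395e+01, -3.51341414e+01, -3.10907681e-04,
        9.14968899e-03, -1.98630130e-05]), 'eef_pos': array([ 0.21525912, -0.53259341,  0.23035728]), 'eef_rot': array([-8.93870367e-04,  9.81638009e-01,  1.90751200e-01,  1.63057158e-05]), 'wrist_force': array([-0.23510571, -0.2611043 ,  0.17615553]), 'torque': array([-0.01472105,  0.00073637, -0.00757097]), 'grasp_force': 0.0, 'opening': 0.998803622641786}
scene {'fx': 385.4275320376112, 'fy': 385.4275320376112, 'cx': 282.911797129868, 'cy': 216.29313912778957, 'R': array([[ 0.77466477,  0.63235056,  0.00522259],
       [ 0.53228577, -0.64757644, -0.54526747],
       [-0.34141816,  0.42517941, -0.83824585]]), 't': array([-0.4332749 , -0.29840986,  1.39247001])}
top {'fx': 515.2485149538602, 'fy': 515.2485149538602, 'cx': 288.6686239077548, 'cy': 215.80145257484395, 'R': array([[ 7.86809527e-03, -9.99969002e-01, -2.96992691e-04],
       [-9.92443043e-01, -7.77250769e-03, -1.22459767e-01],
       [ 1.22453663e-01,  1.25827344e-03, -9.92473434e-01]]), 't': array([-0.02879323,  0.60448107,  1.76760461])}
```

View pics/scene0.png

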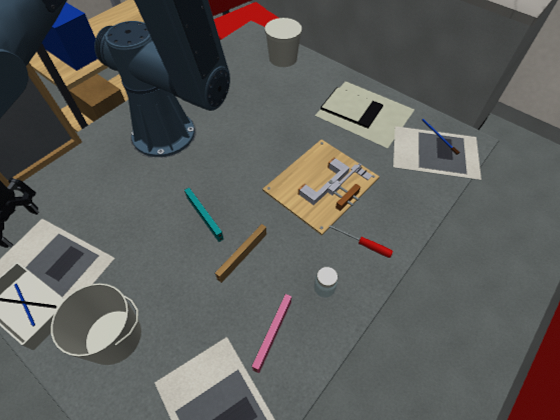

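View pics/top0.png

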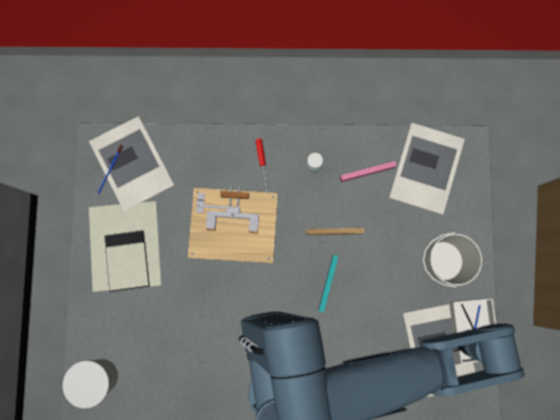

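The top view shows the wood rail at about (307–364, 231). The jig board's corners are at (193,188), (277,193), (273,263) and (188,259), with the pads facing the robot. I'll enlarge this area.

```bash
python3 - <<'E'
import cv2
a=cv2.imread("pics/top0.png")[180:270,180:380]
cv2.imwrite("pics/c1.png",cv2.resize(a,None,fx=4,fy=4,interpolation=cv2.INTER_CUBIC))
E
cat > h.py <<'E'
import numpy as np,cv2
from bench import *
def w(cal,u,v,z):
    d=np.array([(u-cal["cx"])/cal["fx"],(v-cal["cy"])/cal["fy"],1])
    R=cal["R"];o=-R.T@cal["t"];r=R.T@d
    return o+r*(z-o[2])/r[2]
def px(cal,X):
    c=cal["R"]@np.array(X)+cal["t"];return cal["fx"]*c[0]/c[2]+cal["cx"],cal["fy"]*c[1]/c[2]+cal["cy"]
E
```

```text
(no output)
```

View pics/c1.png

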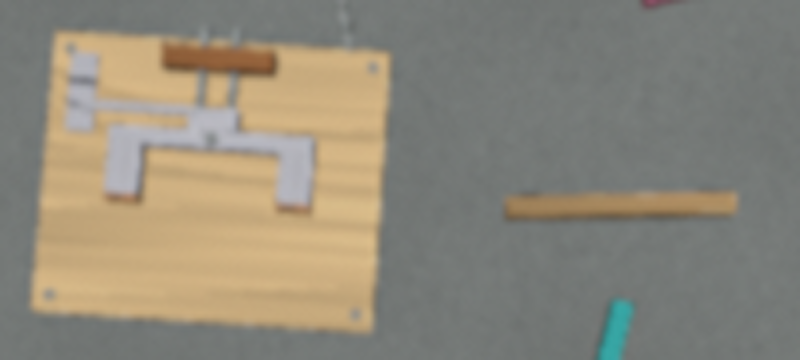

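The crop shows board corners at (55,31), (390,50), (373,331) and (31,311). The rail's top face runs from about (505,206) to (738,202).

```bash
python3 - <<'E'
from h import *
c=calibration("top");print("cam",-c["R"].T@c["t"])
f=lambda x,y,z:w(c,180+(x+.5)/4-.5,180+(y+.5)/4-.5,z)
P=[f(*p,.012) for p in((55,31),(390,50),(373,331),(31,311))]
L=[f(*p,.045) for p in((505,197),(737,192),(505,219),(737,214))]
print(np.round(P,4));print(np.round(L,4))
P=np.array(P)
# jig: BL(150,150),BR(150,-150),(-100,-150),(-100,150)
J=np.array([(.15,.15),(.15,-.15),(-.1,-.15),(-.1,.15)])
Jc=J-J.mean(0);Pc=P[:,:2]-P[:,:2].mean(0)
th=np.arctan2((Jc[:,0]*Pc[:,1]-Jc[:,1]*Pc[:,0]).sum(),(Jc*Pc).sum())
R=np.array([[np.cos(th),-np.sin(th)],[np.sin(th),np.cos(th)]])
o=P[:,:2].mean(0)-R@J.mean(0)
print("jig",o,th,"res",np.round(P[:,:2]-(J@R.T+o),4).tolist())
print("padL",f(123,196,.042),"padR",f(294,207,.042), "pred",R@[0,.075]+o,R@[0,-.075]+o)
print("wrist",calibration("wrist"))
E
```

```text
cam [ 0.38368992 -0.02631813  1.82831667]
[[0.7076 0.3176 0.012 ]
 [0.6927 0.0179 0.012 ]
 [0.4425 0.0302 0.012 ]
 [0.4577 0.3311 0.012 ]]
[[ 0.5584 -0.0842  0.045 ]
 [ 0.5643 -0.2859  0.045 ]
 [ 0.5392 -0.0843  0.045 ]
 [ 0.5451 -0.2857  0.045 ]]
jig [0.55014183 0.17544185] -0.05057537874837033 res [[0.0, -0.0001], [0.0003, -0.0002], [-0.0002, -0.0005], [-0.0002, 0.0008]]
padL [0.55695707 0.24825413 0.042     ] padR [0.54851127 0.09921513 0.042     ] pred [0.55393336 0.25034595] [0.54635029 0.10053775]
wrist {'fx': 318.5056976488203, 'fy': 318.5056976488203, 'cx': 275.78010395770025, 'cy': 203.5172637710281, 'R': array([[ 0.37573623, -0.92672233, -0.00282873],
       [-0.88676042, -0.3604172 ,  0.28940525],
       [-0.26921783, -0.10623164, -0.95720248]]), 't': array([-0.57466797, -0.03870501,  0.37907884])}
```

Emit:
{"fn": "servo_tool", "kwargs": {"commands": "0 0 -0.175 0 0 0 1; 0 0 -0.175 0 0 0 1; 0 0 -0.175 0 0 0 1; 0 0 -0.175 0 0 0 1; 0 0 -0.175 0 0 0 1"}}

```text
time_s: 0.72
eef_pos: [0.2153, -0.5328, 0.2307]
eef_rot: [-0.0, 0.807, 0.591, 0.0]
wrist_force: [0.6, 0.3, 0.1]
opening: 0.999
grasp_force: 0.0
```

Emit:
{"fn": "servo_tool", "kwargs": {"commands": "0 0 -0.17 0 0 0 1; 0 0 -0.171 0 0 0 1; 0 0 0 0 0 0 1"}}

```text
time_s: 1.1
eef_pos: [0.2153, -0.5329, 0.2308]
eef_rot: [-0.0, 0.697, 0.717, 0.0]
wrist_force: [-0.6, -0.1, 0.7]
opening: 0.998
grasp_force: 0.0
```

```bash
cat >> h.py <<'E'
from scipy.spatial.transform import Rotation as Ro
def go(x,y,z,yaw):
    """tool-frame step to TCP (x,y,z); yaw = world heading of tool y"""
    o=get_obs();q=o["eef_rot"];R=Ro.from_quat(q,scalar_first=True)
    d=R.inv().apply(np.array([x,y,z])-o["eef_pos"])*1000
    c,s=np.cos(yaw),np.sin(yaw)
    T=np.array([[-s,c,0],[c,s,0],[0,0,-1]]).T
    return_T=Ro.from_matrix(T)
    print("t",o["time_s"],"pos",o["eef_pos"].round(4),"shift mm",d.round(1),"turn",(R.inv()*return_T).as_rotvec().round(3),"F",o["wrist_force"].round(1),"open",o["opening"].round(3),"grip",o["grasp_force"])
E
python3 - <<'E'
from h import *
go(.5518,-.185,.2,.029)
print(get_obs()["q"].round(2))
E
```

```text
Traceback (most recent call last):
  File "h.py", line 17, in go
    print("t",o["time_s"],"pos",o["eef_pos"].round(4),"shift mm",d.round(1),"turn",(R.inv()*return_T).as_rotvec().round(3),"F",o["wrist_force"].round(1),"open",o["opening"].round(3),"grip",o["grasp_force"])
                                                                                                                                                                ^^^^^^^^^^^^^^^^^^
AttributeError: 'float' object has no attribute 'round'
```

```bash
sed -i 's/o\["opening"\].round(3)/o["opening"]/; s/return_T/G/g' h.py
python3 - <<'E'
from h import *
go(.5518,-.185,.2,.029)
print(get_obs()["q"].round(2))
E
```

```text
t 1.1 pos [ 0.2153 -0.5329  0.2308] shift mm [338.5 346.   31.1] turn [-0.    -0.001 -0.002] F [-0.6 -0.1  0.7] open 0.9983853628573875 grip 0.0
[-1.39  0.18  1.61 -0.    1.35 -1.42]
```

Emit:
{"fn": "servo_tool", "kwargs": {"commands": "0 0 0 34 34.5 3 1; 0 0 0 34 34.5 3 1; 0 0 0 34 34.5 3 1; 0 0 0 34 34.5 3 1; 0 0 0 34 34.5 3 1"}}

```text
time_s: 1.72
eef_pos: [0.3837, -0.3569, 0.2161]
eef_rot: [-0.0, 0.698, 0.716, 0.0]
wrist_force: [0.3, -1.1, 0.7]
opening: 1.002
grasp_force: 0.0
```

Emit:
{"fn": "servo_tool", "kwargs": {"commands": "0 0 0 34 34.5 3 1; 0 0 0 34 34.5 3 1; 0 0 0 34 34.5 3 1; 0 0 0 34 34.5 3 1; 0 0 0 33 34.5 3 1"}}

```text
time_s: 2.35
eef_pos: [0.5512, -0.1829, 0.2011]
eef_rot: [-0.0, 0.698, 0.716, -0.0]
wrist_force: [-0.9, -0.2, 0.5]
opening: 1.0
grasp_force: 0.0
```

Emit:
{"fn": "servo_tool", "kwargs": {"commands": "0 0 0 0 0 0 1; 0 0 0 0 0 0 1"}}

```text
time_s: 2.6
eef_pos: [0.5499, -0.1844, 0.201]
eef_rot: [-0.0, 0.697, 0.717, -0.0]
wrist_force: [-0.6, 0.2, -0.5]
opening: 0.999
grasp_force: 0.0
```

```bash
python3 - <<'E'
from h import *
go(.5518,-.185,.012,.029)
c=calibration("wrist")
for p in((.5518-.0029,-.085,.045),(.5518+.0029,-.285,.045)):print(px(c,p))
cv2.imwrite("pics/w1.png",camera("wrist"))
E
```

```text
t 2.6 pos [ 0.5499 -0.1844  0.201 ] shift mm [ -0.6   2.  189. ] turn [-0.001  0.    -0.001] F [-0.6  0.2 -0.5] open 0.9991977223699084 grip 0.0
(np.float64(278.224042974703), np.float64(75.7122377002738))
(np.float64(277.81544798679823), np.float64(279.7252245216885))
```

View pics/w1.png

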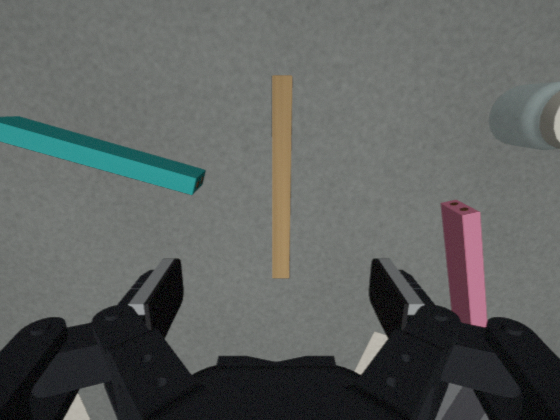

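The rail's top runs from (282,75) to (280.5,278), within 3–4 mm of the prediction. I'll descend 4 mm farther along tool y and grip.

Emit:
{"fn": "servo_tool", "kwargs": {"commands": "0 0 0 0 4 45 1; 0 0 0 0 0 45 1; 0 0 0 0 0 45 1; 0 0 0 0 0 35 1; 0 0 0 0 0 17 1"}}

```text
time_s: 3.28
eef_pos: [0.5525, -0.1848, 0.0124]
eef_rot: [-0.001, 0.698, 0.716, -0.0]
wrist_force: [0.7, 0.0, 0.0]
opening: 1.0
grasp_force: 0.0
```

Emit:
{"fn": "servo_tool", "kwargs": {"commands": "0 0 0 0 0 0 1; 0 0 0 0 0 0 0; 0 0 0 0 0 0 0; 0 0 0 0 0 0 0; 0 0 0 0 0 0 0"}}

```text
time_s: 3.9
eef_pos: [0.555, -0.1844, 0.0152]
eef_rot: [0.001, 0.697, 0.717, 0.0]
wrist_force: [-0.2, 0.2, -1.7]
opening: 0.202
grasp_force: 58.9
```

Emit:
{"fn": "servo_tool", "kwargs": {"commands": "0 0 0 0 0 0 0; 0 0 0 0 0 0 0; 0 0 0 0 0 0 0"}}

```text
time_s: 4.28
eef_pos: [0.555, -0.1844, 0.0151]
eef_rot: [0.001, 0.697, 0.717, 0.0]
wrist_force: [-0.4, 0.2, 5.9]
opening: 0.198
grasp_force: 59.9
```

Emit:
{"fn": "servo_tool", "kwargs": {"commands": "0 0 0 0 0 -20 0; 0 0 0 0 0 -40 0; 0 0 0 0 0 0 0"}}

```text
time_s: 4.65
eef_pos: [0.5568, -0.1855, 0.0785]
eef_rot: [0.003, 0.697, 0.717, 0.001]
wrist_force: [0.6, -0.9, -1.1]
opening: 0.198
grasp_force: 59.1
```

```bash
python3 - <<'E'
from h import *
go(.5052,.1777,.075,-.0506)
cv2.imwrite("pics/w2.png",camera("wrist"))
E
```

```text
t 4.65 pos [ 0.5568 -0.1855  0.0785] shift mm [364.6 -41.    1.9] turn [0.006 0.003 0.08 ] F [ 0.6 -0.9 -1.1] open 0.19816642038864796 grip 59.0699565410614
```

View pics/w2.png

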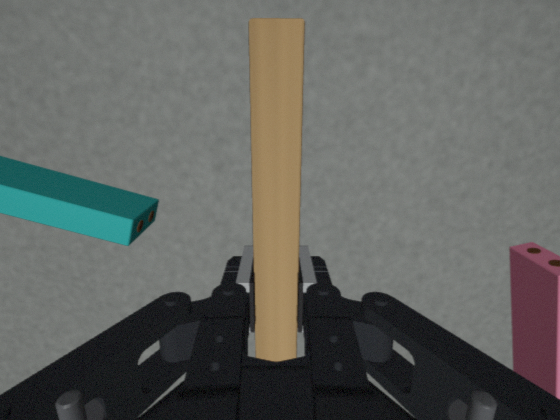

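The lifted rail runs from its far end at (249–304, 20) to its near end at (257–297, 358). I'll check that it is level and centred in the grip.

```bash
python3 - <<'E'
from h import *
from scipy.optimize import least_squares
o=get_obs();c=calibration("wrist");R=Ro.from_quat(o["eef_rot"],scalar_first=True)
obs=np.array([(249,22),(304,20),(257,358),(297,358)])
def pr(p):
    s,pit,h,yaw,off=p
    r=[]
    for a,b in((.1,-.009),(.1,.009),(-.1,-.009),(-.1,.009)):
        t=Ro.from_euler("zy",[yaw,pit]).apply([a,b,0])+[s,off,h]
        r.append(px(c,R.apply(t)+o["eef_pos"]))
    return np.array(r)
print(pr([0,0,-.030,0,0]).round(1))
f=least_squares(lambda p:(pr(p)-obs).ravel(),[0,0,-.03,0,0],x_scale=.01);print(f.x.round(4),f.fun.round(1))
E
```

```text
[[247.3  16.4]
 [305.   16.5]
 [257.2 473.6]
 [293.7 473.7]]
[ 0.0046  0.3097  0.0049 -0.0045  0.0005] [-0.2 -1.   0.1  0.8  6.9  0.2 -6.7  0.2]
```

Emit:
{"fn": "servo_tool", "kwargs": {"commands": "0 0 0 35 -4 0 0; 0 0 0 50 -5 0 0; 0 0 0 50 -6 0 0; 0 0 0 50 -6 0 0; 0 0 0 50 -6 0 0"}}

```text
time_s: 5.32
eef_pos: [0.5189, 0.0515, 0.0732]
eef_rot: [-0.001, 0.697, 0.717, -0.001]
wrist_force: [0.8, 0.3, -0.5]
opening: 0.2
grasp_force: 59.0
```

Emit:
{"fn": "servo_tool", "kwargs": {"commands": "0 0 0 50 -6 0 0; 0 0 0 50 -5 0 0; 0 0 0 29 -3 0 0; 0 0 0.08 0 0 0 0; 0 0 0 0 0 0 0"}}

```text
time_s: 5.95
eef_pos: [0.5016, 0.1787, 0.0732]
eef_rot: [-0.001, 0.724, 0.689, -0.001]
wrist_force: [0.2, 0.8, -1.9]
opening: 0.202
grasp_force: 59.0
```

Emit:
{"fn": "servo_tool", "kwargs": {"commands": "0 0 0 0 0 0 0; 0 0 0 0 0 0 0"}}

```text
time_s: 6.2
eef_pos: [0.5027, 0.1779, 0.0741]
eef_rot: [-0.0, 0.725, 0.689, -0.0]
wrist_force: [0.2, 0.2, -0.6]
opening: 0.208
grasp_force: 59.0
```

```bash
python3 - <<'E'
from h import *
go(.5052,.1777,.027,-.0506)
cv2.imwrite("pics/w3.png",camera("wrist"))
a=camera("top")[170:290,170:330];cv2.imwrite("pics/t3.png",cv2.resize(a,None,fx=5,fy=5,interpolation=cv2.INTER_CUBIC))
E
```

```text
t 6.2 pos [0.5027 0.1779 0.0741] shift mm [-0.1  2.5 47.1] turn [-0.001  0.    -0.001] F [ 0.2  0.2 -0.6] open 0.20771552590773298 grip 58.98264169692993
```

View pics/w3.png

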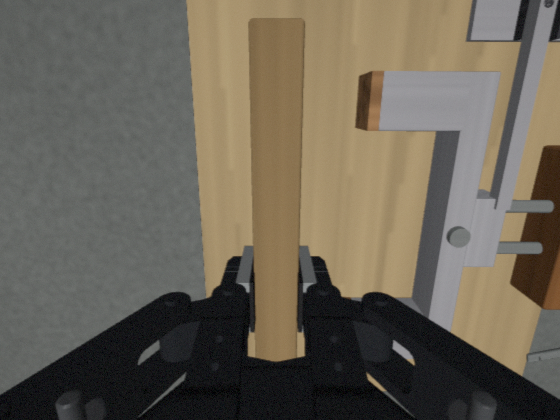

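The left pad is at about x 359–383, rows 72–131, and the swivel pin is at (459,237). I'll use these to check the jig pose.

```bash
python3 - <<'E'
from h import *
c=calibration("wrist");th=-.0506;R=np.array([[np.cos(th),-np.sin(th)],[np.sin(th),np.cos(th)]]);o=np.array([.5501,.1754])
J=lambda u,v,z:(R.T@(w(c,u,v,z)[:2]-o)*1000).round(1)
print("pin(58,0)",J(459,237,.044),J(459,237,.05))
for u,v in((383,72),(383,131),(371,72),(371,131),(497,72)):print(u,v,J(u,v,.042))
print("board edge x",J(205,200,.012),J(191,40,.012),"rail end",J(276,20,.104),J(249,22,.104),J(304,20,.104))
print("tcp",R.T@(get_obs()["eef_pos"][:2]-o)*1000)
E
```

```text
pin(58,0) [59.4  0.9] [55.7  3.4]
383 72 [ 7.1 90.4]
383 131 [ 9.9 61.1]
371 72 [ 1.  90.4]
371 131 [ 3.5 61.1]
497 72 [64.9 90.4]
board edge x [-94.6  13.9] [-96.6 110.5] rail end [-47.2  99.3] [-55.7  98.7] [-38.4  99.3]
tcp [-47.32118951   0.25400854]
```

View pics/t3.png

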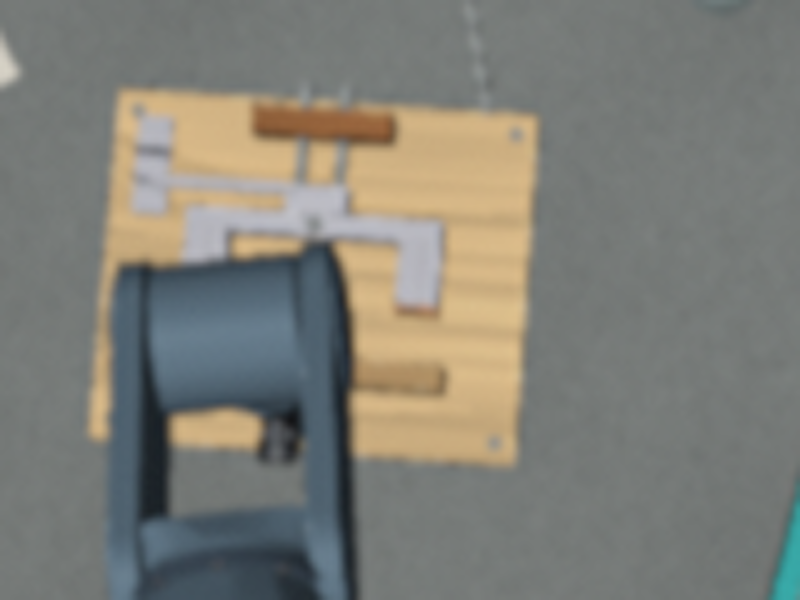

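The jig agrees to about 3 mm and the rail is centred to about 1 mm. Next I lower it.

Emit:
{"fn": "servo_tool", "kwargs": {"commands": "0 0 0 0 0 15 0; 0 0 0 0 0 15 0; 0 0 0 0 0 12 0; 0 0 0 0 0 0 0; 0 0 0 0 0 0 0"}}

```text
time_s: 6.92
eef_pos: [0.503, 0.1785, 0.0323]
eef_rot: [-0.0, 0.725, 0.689, 0.0]
wrist_force: [-0.5, 0.7, -1.2]
opening: 0.2
grasp_force: 59.0
```

Emit:
{"fn": "servo_tool", "kwargs": {"commands": "0 0 0 0 0 2 0; 0 0 0 0 0 0 0; 0 0 0 0 0 0 0"}}

```text
time_s: 7.3
eef_pos: [0.503, 0.1785, 0.0305]
eef_rot: [0.0, 0.725, 0.689, 0.0]
wrist_force: [-0.7, 0.5, -0.5]
opening: 0.198
grasp_force: 59.0
```

Emit:
{"fn": "servo_tool", "kwargs": {"commands": "0 0 0 0 0 2 0; 0 0 0 0 0 0 0; 0 0 0 0 0 0 0"}}

```text
time_s: 7.68
eef_pos: [0.5028, 0.1784, 0.0282]
eef_rot: [-0.0, 0.725, 0.689, -0.0]
wrist_force: [0.5, -0.9, -0.9]
opening: 0.202
grasp_force: 59.0
```

Emit:
{"fn": "servo_tool", "kwargs": {"commands": "0 0 0 0 0 1.5 0; 0 0 0 0 0 0 0; 0 0 0 0 0 0 0"}}

```text
time_s: 8.05
eef_pos: [0.5031, 0.1785, 0.0271]
eef_rot: [0.0, 0.725, 0.689, 0.0]
wrist_force: [-0.5, -0.2, 2.5]
opening: 0.201
grasp_force: 59.4
```

Emit:
{"fn": "servo_tool", "kwargs": {"commands": "0 0 0 0 0 1 0; 0 0 0 0 0 0 0; 0 0 0 0 0 0 0"}}

```text
time_s: 8.43
eef_pos: [0.5031, 0.1785, 0.027]
eef_rot: [0.0, 0.725, 0.689, 0.0]
wrist_force: [-5.1, -1.0, 13.0]
opening: 0.202
grasp_force: 61.1
```

The rail touches the board. I'll ease off, open slightly so it settles flat, and regrip.

Emit:
{"fn": "servo_tool", "kwargs": {"commands": "0 0 0 0 0 -1 0; 0 0 0 0 0 0 0.35; 0 0 0 0 0 0 0.35; 0 0 0 0 0 0 0.35; 0 0 0 0 0 0 0"}}

```text
time_s: 9.05
eef_pos: [0.503, 0.1785, 0.0269]
eef_rot: [0.0, 0.725, 0.689, 0.0]
wrist_force: [-0.0, -0.5, -1.8]
opening: 0.202
grasp_force: 58.6
```

Emit:
{"fn": "servo_tool", "kwargs": {"commands": "0 0 0 0 0 0 0; 0 0 0 0 0 0 0; 0 0 0 0 0 0 0; 0 0 0 0 0 0 0"}}

```text
time_s: 9.55
eef_pos: [0.5029, 0.1785, 0.0268]
eef_rot: [0.0, 0.725, 0.689, 0.0]
wrist_force: [0.9, 0.3, 0.3]
opening: 0.196
grasp_force: 58.9
```

Emit:
{"fn": "servo_tool", "kwargs": {"commands": "0 0 0 0 8 0 0; 0 0 0 0 8 0 0; 0 0 0 0 8 0 0; 0 0 0 0 5 0 0; 0 0 0 0 0 0 0"}}

```text
time_s: 10.18
eef_pos: [0.5328, 0.1769, 0.0268]
eef_rot: [0.001, 0.725, 0.689, 0.001]
wrist_force: [1.1, -0.8, -0.2]
opening: 0.201
grasp_force: 58.9
```

Emit:
{"fn": "servo_tool", "kwargs": {"commands": "0 0 0 0 0 0 0; 0 0 0 0 0 0 0"}}

```text
time_s: 10.42
eef_pos: [0.5319, 0.177, 0.0268]
eef_rot: [0.0, 0.725, 0.689, 0.0]
wrist_force: [0.7, -0.1, 0.7]
opening: 0.201
grasp_force: 58.9
```

```bash
python3 - <<'E'
from h import *
th=-.0506;R=np.array([[np.cos(th),-np.sin(th)],[np.sin(th),np.cos(th)]]);o=np.array([.5501,.1754])
s=get_obs();print("tcp",R.T@(s["eef_pos"][:2]-o)*1000,s["wrist_force"],s["torque"],s["eef_rot"])
cv2.imwrite("pics/w4.png",camera("wrist"))
E
```

```text
tcp [-18.2685199   0.6529984] [ 0.69113466 -0.14875084  0.72230751] [-0.02583339 -0.18658547  0.04126329] [1.51052537e-04 7.24901555e-01 6.88852438e-01 1.78328743e-04]
```

View pics/w4.png

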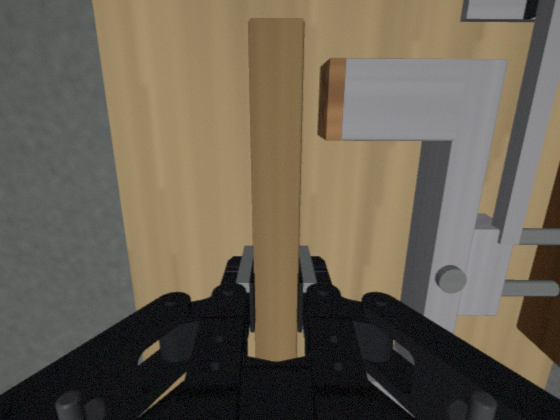

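The rail is still about 10 mm from the pads and parallel to them. I'll advance in steps and watch the force.

Emit:
{"fn": "servo_tool", "kwargs": {"commands": "0 0 0 0 3 0 0; 0 0 0 0 3 0 0; 0 0 0 0 2 0 0; 0 0 0 0 0 0 0; 0 0 0 0 0 0 0"}}

```text
time_s: 11.1
eef_pos: [0.54, 0.1766, 0.0268]
eef_rot: [0.0, 0.725, 0.689, 0.0]
wrist_force: [-1.1, 0.4, 2.1]
opening: 0.199
grasp_force: 59.4
```

Emit:
{"fn": "servo_tool", "kwargs": {"commands": "0 0 0 0 2 0 0; 0 0 0 0 0 0 0; 0 0 0 0 0 0 0"}}

```text
time_s: 11.48
eef_pos: [0.5418, 0.1765, 0.0268]
eef_rot: [0.0, 0.725, 0.689, 0.0]
wrist_force: [-2.3, 0.3, 2.7]
opening: 0.198
grasp_force: 59.5
```

Emit:
{"fn": "servo_tool", "kwargs": {"commands": "0 0 0 0 2 0 0; 0 0 0 0 0 0 0; 0 0 0 0 0 0 0"}}

```text
time_s: 11.85
eef_pos: [0.5428, 0.1764, 0.0268]
eef_rot: [-0.001, 0.725, 0.689, -0.001]
wrist_force: [-5.7, -0.3, 7.7]
opening: 0.203
grasp_force: 60.0
```

Emit:
{"fn": "servo_tool", "kwargs": {"commands": "0 0 0 0 2 0 0; 0 0 0 0 0 0 0; 0 0 0 0 0 0 0"}}

```text
time_s: 12.22
eef_pos: [0.5444, 0.1763, 0.0268]
eef_rot: [-0.001, 0.725, 0.689, -0.001]
wrist_force: [-7.7, -0.4, 8.7]
opening: 0.202
grasp_force: 60.2
```

Emit:
{"fn": "servo_tool", "kwargs": {"commands": "0 0 0 0 2 0 0; 0 0 0 0 0 0 0; 0 0 0 0 0 0 0"}}

```text
time_s: 12.6
eef_pos: [0.546, 0.1763, 0.0268]
eef_rot: [-0.001, 0.725, 0.689, -0.001]
wrist_force: [-8.5, -0.3, 10.7]
opening: 0.205
grasp_force: 60.4
```

Emit:
{"fn": "servo_tool", "kwargs": {"commands": "0 0 0 0 2 -0.5 0; 0 0 0 0 0 0 0; 0 0 0 0 2 0 0; 0 0 0 0 0 0 0; 0 0 0 0 0 0 0"}}

```text
time_s: 13.22
eef_pos: [0.5493, 0.176, 0.0268]
eef_rot: [-0.002, 0.725, 0.689, -0.002]
wrist_force: [-8.8, 0.4, 8.3]
opening: 0.202
grasp_force: 60.2
```

Emit:
{"fn": "servo_tool", "kwargs": {"commands": "0 0 0 0 2 0 0; 0 0 0 0 0 0 0; 0 0 0 0 0 0 0"}}

```text
time_s: 13.6
eef_pos: [0.551, 0.1759, 0.0268]
eef_rot: [-0.002, 0.725, 0.689, -0.002]
wrist_force: [-11.6, 0.2, 9.4]
opening: 0.202
grasp_force: 60.4
```

```bash
python3 - <<'E'
from h import *
cv2.imwrite("pics/w5.png",camera("wrist"))
a=camera("top")[170:270,170:300];cv2.imwrite("pics/t5.png",cv2.resize(a,None,fx=6,fy=6,interpolation=cv2.INTER_CUBIC))
print(get_obs()["torque"])
E
```

```text
[ 0.01315382  1.80799425 -0.06825694]
```

View pics/w5.png

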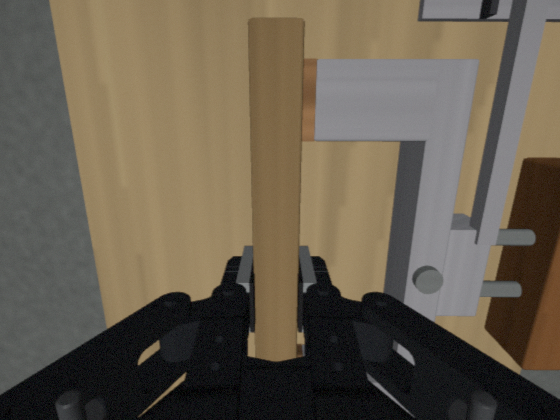

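The left pad bears on the rail, and the swivel pin has gone from (452,280) to (428,280) in the image. I'll work out the fence travel from that and from the top view.

```bash
python3 - <<'E'
from h import *
c=calibration("wrist");th=-.0506;R=np.array([[np.cos(th),-np.sin(th)],[np.sin(th),np.cos(th)]]);o=np.array([.5501,.1754])
J=lambda u,v,z:(R.T@(w(c,u,v,z)[:2]-o)*1000).round(1)
print("pin now",J(428,280,.044),"earlier rel.",J(452,280,.044)-[19.1,0], "tcp",R.T@(get_obs()["eef_pos"][:2]-o)*1000)
t=calibration("top")
for d in(0,8.5,14,19.5):
    X=[*(R@[.082+d/1000,.121]+o),.042];u,v=px(t,X);print(d,(u-170+.5)*6,(v-170+.5)*6)
for x in(.088,.104):
    X=[*(R@[x,.121]+o),.03];u,v=px(t,X);print("rib",x,(u-170+.5)*6,(v-170+.5)*6)
E
```

```text
pin now [67.9  0.9] earlier rel. [59.3  1. ] tcp [0.85050882 0.58452459]
0 173.8316435869446 215.74444490806673
8.5 174.9935643498943 201.35985327405956
14 175.74468309294264 192.0609950972128
19.5 176.4952428795233 182.76905680749678
rib 0.088 178.19972135398734 208.56242644366273
rib 0.104 180.3658660176436 181.6951129001464
```

View pics/t5.png

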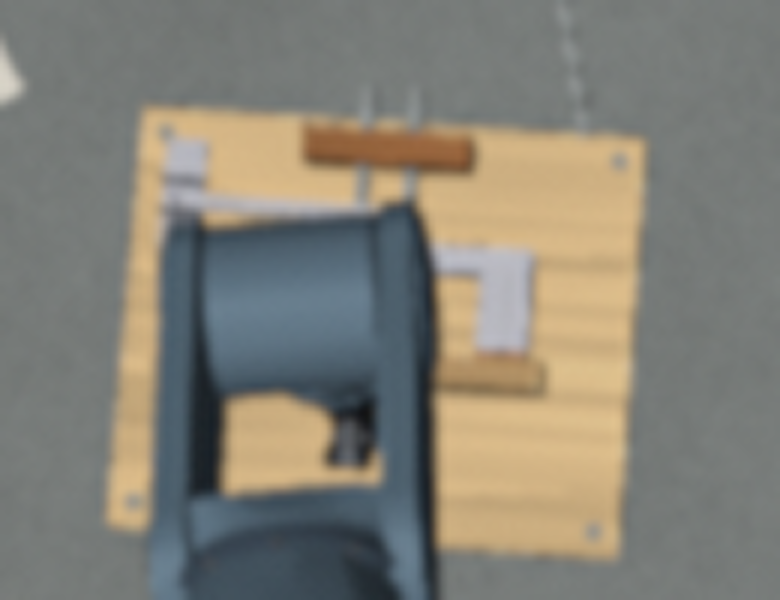

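The travel is about 8.7 mm by pin, top view and contact position alike. Another 5 mm or so puts it in the middle.

Emit:
{"fn": "servo_tool", "kwargs": {"commands": "0 0 0 0 1.5 -0.3 0; 0 0 0 0 1.5 0 0; 0 0 0 0 1.5 0 0; 0 0 0 0 1 0 0; 0 0 0 0 0 0 0"}}

```text
time_s: 14.32
eef_pos: [0.5553, 0.1757, 0.0268]
eef_rot: [-0.003, 0.725, 0.689, -0.003]
wrist_force: [-13.8, -0.1, 11.9]
opening: 0.195
grasp_force: 60.6
```

Emit:
{"fn": "servo_tool", "kwargs": {"commands": "0 0 0 0 0 0 0; 0 0 0 0 0 0 0; 0 0 0 0 0 0 0"}}

```text
time_s: 14.7
eef_pos: [0.5553, 0.1757, 0.0268]
eef_rot: [-0.003, 0.725, 0.689, -0.003]
wrist_force: [-13.6, 0.1, 12.1]
opening: 0.202
grasp_force: 60.6
```

```bash
python3 - <<'E'
from h import *
th=-.0506;R=np.array([[np.cos(th),-np.sin(th)],[np.sin(th),np.cos(th)]]);o=np.array([.5501,.1754])
s=get_obs();print("tcp",R.T@(s["eef_pos"][:2]-o)*1000,s["wrist_force"],s["torque"],s["eef_rot"])
c=calibration("wrist");a=camera("wrist")
p=cv2.imread("pics/w5.png")[258:304,405:452]   # swivel pin patch
m=cv2.matchTemplate(a,p,cv2.TM_CCOEFF_NORMED);_,v,_,l=cv2.minMaxLoc(m);print(v,l)
u=428+l[0]-405;print("pin",(R.T@(w(c,u,280+l[1]-258,.044)[:2]-o)*1000))
E
```

```text
tcp [5.16060726 0.56901933] [-13.58682507   0.09318114  12.1200407 ] [-0.06875265  2.30058924 -0.0408888 ] [-0.00272192  0.7247575   0.68899112 -0.00322391]
0.9929342865943909 (405, 258)
pin [72.18399562  0.99976197]
```

Emit:
{"fn": "servo_tool", "kwargs": {"commands": "0 0 0 0 0.5 -0.25 0; 0 0 0 0 0.5 -0.25 0; 0 0 0 0 0 0 0; 0 0 0 0 0 0 0; 0 0 0 0 0 0 0"}}

```text
time_s: 15.38
eef_pos: [0.5562, 0.1756, 0.0268]
eef_rot: [-0.003, 0.725, 0.689, -0.003]
wrist_force: [-11.9, -0.6, 9.0]
opening: 0.2
grasp_force: 60.1
```

Emit:
{"fn": "servo_tool", "kwargs": {"commands": "0 0 0 0 0 0 0; 0 0 0 0 0 0 0; 0 0 0 0 0 0 0; 0 0 0 0 0 0 0; 0 0 0 0 0 0 0"}}

```text
time_s: 16.0
eef_pos: [0.5562, 0.1756, 0.0268]
eef_rot: [-0.003, 0.725, 0.689, -0.003]
wrist_force: [-12.7, -0.4, 8.2]
opening: 0.203
grasp_force: 60.1
```

```bash
python3 - <<'E'
from h import *
th=-.0506;R=np.array([[np.cos(th),-np.sin(th)],[np.sin(th),np.cos(th)]]);o=np.array([.5501,.1754])
s=get_obs();print("tcp",R.T@(s["eef_pos"][:2]-o)*1000,s["eef_pos"],s["wrist_force"],s["torque"],s["eef_rot"])
c=calibration("wrist");a=camera("wrist");b=cv2.imread("pics/w5.png")
for n,(y0,y1,x0,x1) in dict(pin=(258,304,405,452),padL=(50,150,290,345)).items():
    m=cv2.matchTemplate(a,b[y0:y1,x0:x1],cv2.TM_CCOEFF_NORMED);_,v,_,l=cv2.minMaxLoc(m);print(n,round(v,3),l[0]-x0,l[1]-y0)
# fence travel from top view: match right arm
t0=cv2.imread("pics/top0.png");t1=camera("top")
p=t0[212:235,246:262];m=cv2.matchTemplate(cv2.resize(t1[195:245,235:275],None,fx=8,fy=8,interpolation=2),cv2.resize(p,None,fx=8,fy=8,interpolation=2),5)
_,v,_,l=cv2.minMaxLoc(m);print("top shift px",v,l[0]/8+235-246,l[1]/8+195-212)
k=calibration("top");A=px(k,[.547,.1,.042]);B=px(k,[.557,.1,.042]);print("px per 10mm",B[1]-A[1])
E
```

```text
tcp [6.09173394 0.54942383] [0.55621173 0.17564061 0.02684629] [-12.65500363  -0.43294355   8.1637977 ] [0.03623956 2.00719831 0.01028918] [-0.00274896  0.72477709  0.68897034 -0.00323946]
pin 0.993 0 0
padL 0.992 0 0
top shift px 0.8932514786720276 0.375 -4.25
px per 10mm -2.860881558300406
```

The travel is about 14 mm (13.9 by pin, 14.9 at the right arm) and both pads bear. I'll hold it.

Emit:
{"fn": "servo_tool", "kwargs": {"commands": "0 0 0 0 0 0 0; 0 0 0 0 0 0 0; 0 0 0 0 0 0 0; 0 0 0 0 0 0 0; 0 0 0 0 0 0 0"}}

```text
time_s: 16.73
eef_pos: [0.5562, 0.1756, 0.0269]
eef_rot: [-0.003, 0.725, 0.689, -0.003]
wrist_force: [-12.9, -0.0, 8.4]
opening: 0.204
grasp_force: 60.1
```

Emit:
{"fn": "servo_tool", "kwargs": {"commands": "0 0 0 0 0 0 0; 0 0 0 0 0 0 0; 0 0 0 0 0 0 0; 0 0 0 0 0 0 0; 0 0 0 0 0 0 0"}}

```text
time_s: 17.35
eef_pos: [0.5562, 0.1756, 0.0268]
eef_rot: [-0.003, 0.725, 0.689, -0.003]
wrist_force: [-13.3, 0.1, 7.8]
opening: 0.202
grasp_force: 60.1
```

Emit:
{"fn": "servo_tool", "kwargs": {"commands": "0 0 0 0 0 0 0; 0 0 0 0 0 0 0; 0 0 0 0 0 0 0; 0 0 0 0 0 0 0; 0 0 0 0 0 0 0"}}

```text
time_s: 17.98
eef_pos: [0.5562, 0.1756, 0.0269]
eef_rot: [-0.003, 0.725, 0.689, -0.003]
wrist_force: [-12.4, -0.3, 8.4]
opening: 0.197
grasp_force: 60.1
```

Emit:
{"fn": "servo_tool", "kwargs": {"commands": "0 0 0 0 0 0 0; 0 0 0 0 0 0 0; 0 0 0 0 0 0 0; 0 0 0 0 0 0 0; 0 0 0 0 0 0 0"}}

```text
time_s: 18.6
eef_pos: [0.5562, 0.1756, 0.0268]
eef_rot: [-0.003, 0.725, 0.689, -0.003]
wrist_force: [-12.7, -0.0, 8.7]
opening: 0.202
grasp_force: 60.1
```

Emit:
{"fn": "servo_tool", "kwargs": {"commands": "0 0 0 0 0 0 0; 0 0 0 0 0 0 0; 0 0 0 0 0 0 0; 0 0 0 0 0 0 0; 0 0 0 0 0 0 0"}}

```text
time_s: 19.23
eef_pos: [0.5562, 0.1757, 0.0269]
eef_rot: [-0.003, 0.725, 0.689, -0.003]
wrist_force: [-12.2, -0.5, 9.0]
opening: 0.198
grasp_force: 60.1
```

Emit:
{"fn": "servo_tool", "kwargs": {"commands": "0 0 0 0 0 0 0; 0 0 0 0 0 0 0; 0 0 0 0 0 0 0; 0 0 0 0 0 0 0; 0 0 0 0 0 0 0"}}

```text
time_s: 19.85
eef_pos: [0.5562, 0.1756, 0.0268]
eef_rot: [-0.003, 0.725, 0.689, -0.003]
wrist_force: [-12.0, -0.1, 9.5]
opening: 0.2
grasp_force: 60.1
```

```bash
python3 -c "
from bench import *
print(get_obs()['eef_pos'],get_obs()['wrist_force']);print(hand_in())"
```

```text
[0.55620401 0.1756272  0.02684924] [-11.95017735  -0.13896781   9.52239686]
the job is handed in; nothing more can be done
None
```

The job is handed in with the arm still pressing: the rail stands centred to about 1 mm against both pads, the fence is about 14 mm back (about 9 N by its spring; the wrist reads 12–13 N, I think from friction on the board), held steady for about 4.5 s.

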